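Release and turn the flush T-handle of a service chest and raise its lid

ROBOT

A 6-joint arm with a two-finger parallel gripper is mounted at the origin on the work surface. World frame = base frame: x ahead of the robot, y to its left, z up, the work surface at z = 0. Lengths are in m, angles in degrees, forces in N, time in s.
With the tool pointing down it reaches from about 0.35 to 0.725 m from the base axis. Payload 4.3 kg.
Tool frame: the origin (TCP) lies at the very end of the fingers, on their centre line; the grasp point (between the pads) lies 19 mm behind it; z points along the fingers, y is the direction in which the jaws open and shut (so a half turn about z gives the same grasp; the last joint's range is limited). The gripper opens to 85 mm and grips with 20 to 120 N. Pads are 22 mm wide; open, the fingers measure 114 mm over their backs; the gripper's body (76 mm by 85 mm) begins 54 mm behind the grasp point. The pads swing forward as they close: fully open they stand 13 mm farther back than shut.
Start: joints at [64.899, 21.618, 4.641, 73.018, 0, 83.68], TCP at [0.185, 0.544, 0.231] pointing down, gripper open.
Joint ranges: [-156.06, 156.06], [-48.1, 94.91], [-58.44, 69.94], [-101.28, 121.22], [-78.64, 73.56], [-180, 180]. Speed limits (degrees/s): [147.25, 147.25, 180, 180, 180, 180].

INTERFACE

Orientations are given as [roll, pitch, yaw] about the fixed x, y, z axes, in that order (R = Rz(yaw) Ry(pitch) Rx(roll)).
In Python, from station import monitor, read_camera, get_calibration, finish_job, spotter gives the robot as it stands. The module is installed in compiled form; this text tells all that it offers.
- The arm moves only by the tool jog_arm, never from a script. Its argument "plan" is one flat list of numbers, 5 for each row, row after row: the shift along the world's x, y, z in mm, then the turn about the world's z in rad, then the closure, from 0 (fully open) to 1 (shut). In form: [tx, ty, tz, turn, grip, tx, ty, tz, turn, grip, ...]. A call has 1 to 12 rows; each row is the pose to reach, as a shift and turn from the pose commanded when the call began; what a row does not reach only later rows make up. A row lasts 1/10 s, in which the tool goes at most 50 mm and 8.59 degrees, less where a joint would pass 70% of its speed; a pose out of reach is approached as far as the arm can. A call with a gripper value outside its range is refused whole. The fingers move at their own pace and stop on an object; "newtons" is the grip in N (left out, the last holds). Time passes only in rows, so rows that repeat a pose let the fingers close. It gives the time, the measured TCP pose, the force and the opening at its end, in the units of the state.
- monitor.get_obs(): the state, without advancing time (a new reading comes with each control period).
- read_camera(name): name is "side" or "top"; returns the picture (480x640x3 uint8, red, green, blue); there is no depth.
- get_calibration(name): a dict with "K" (3x3 intrinsics, pixels), "rvec" (rotation vector, rad) and "tvec" (3), from world to camera coordinates, as OpenCV has them. Camera axes: x right, y down, z forward; pixel columns grow to the right and rows downward; lengths in m; the calibration is good to about 2 mm. A picture is of the moment at which its call begins. get_calibration takes no time and is no camera call.
- finish_job(): hands the job in, once; it reports no verdict.
Trained networks look in the newest picture that a camera, given by its name, has taken for a name from the list of things; names that differ only in an ending like _2 or _b are one class to them, and where a whole thing is asked for, a point or a joint stands for the part that bears it (a point fixed in the world has none). Each returns a list of dicts, best first, with "confidence" (0 to 1); they miss things now and then, are a little off and sometimes report something else, mostly with a low value. They report only what shows in the picture. A call takes as long as a camera call.
- spotter.masks_of(thing, camera): "region" (480x640 bool, what is visible of it) and "rect" ([left, top, right, bottom] in pixels, round what is visible of it).
The state is a dict: "time": time; "qpos": joint angles; "dq": joint speeds; "joint_efforts": joint torques, N m; "tool_pos": TCP position; "eef_rot": TCP orientation; "wrist_force": force on the tool from outside, world axes, zero at the start; "moment": the same for the moment, N m; "gripper_width": finger opening in m.
Only numpy, scipy, OpenCV 4.12 (cv2) and the standard library are available. Lean on these libraries where they do the work, as an engineer would, in place of code of your own. Each camera call takes 0.05 s, during which the arm holds its last target.

TASK

Open the red service chest: gently press the round release button in the handle dish so that the T-handle pops out, turn the handle counter-clockwise (seen from above) until it just comes up against its stop and the latch is free, without forcing it, and then raise the lid until its front edge has come up at least 13 cm. Leave the lid standing open on its stiff hinges with the handle still turned and the hands off it, and do not disturb the tools, can and jar around the chest.

Things in the scene. Friction and masses are not known exactly. Their poses are not given: they have to be found in the camera images.
- chest: Red steel service chest fixed on the bench, 280 mm deep (x), 420 wide (y), 170 high shut, turned up to 0.25 rad. Origin: centre of its underside; x points from front to hinge side, z up. In the front half of the level lid is a steel dish, 76 (x) by 140 mm (y) and 16 deep, centred 85 mm in front of the chest's centre; in it lie the T-handle and, at its +y end, the release button.
- button_top (a point): Centre of the top of the black round release button, 18 mm across, in the dish's +y end, 62 mm from the handle's axis along the chest's y. It stands 2 mm above the lid's top face and goes straight down 8 mm on a spring (2 N to start, 7 N fully down). The handle lets go after about 4.5 mm, at 5 to 6.5 N. More than 25 N bends it.
- handle_pop (a joint): How far the T-handle has come out of the dish along the lid's normal, m: 0 stowed, 0.024 fully out. A spring of 5 to 9 N drives it out as soon as the button is pressed and keeps it out.
- t_bar (a point): Middle of the T-handle's grip bar, on the turning axis. Plain flat-sided steel bar 84 mm long (this frame's y), 13 wide (x), 14 high (z, out of the lid). Stowed it lies along the chest's y, top flush with the lid's top face, held between low cheeks so that it cannot turn; popped out, its underside is 10 mm above the lid's top face, 26 mm above the dish's floor.
- handle_turn (a joint): Turn of the T-handle, rad: 0 stowed, growing counter-clockwise from above; drag 0.33 N m, stays where left. A cam under the lid clears its catch about 0.1 rad before a hard stop; both sit on a hand-adjusted striker, so the stop is anywhere from 0.73 to 1.37 and must be felt. Over 28 N of cam on stop or catch spoils the latch: 1 N m above the drag in turning, or a 35 N pull up while latched.
- lid_front (a point): Middle of the lid's front upper edge, 170 mm above the bench shut. The lid swings up about a hinge line along the chest's y, 148 mm behind its centre and 150 mm above the bench; this edge is 292 mm and the handle's axis 233 mm in front of it. Spring-helped friction hinges: about 4 to 7 N up at the handle raises the lid, and it stays where it is left. 0.47 rad brings this edge up 130 mm.
- wrench_long: Bystander: 200 mm combination wrench lying in front of the chest. Origin at its middle, on the bench.
- wrench_short: Bystander: 140 mm combination wrench in front of the chest. Origin at its middle, on the bench.
- socket: Bystander: steel deep socket, 30 mm across, 50 mm high, standing in front of the chest. Origin at the centre of its foot.
- spray_can: Bystander: spray can, 64 mm across, 190 mm high, at the left (+y) of the chest. Origin at the centre of its foot.
- bolt_jar: Bystander: grey jar, 72 mm across, 90 mm high, at the right (-y) of the chest. Origin at the centre of its foot.
- hammer: Bystander: hammer, 260 mm long, lying at the right of the chest. Origin under its middle.
- tape_measure: Bystander: black tape measure, 66 by 34 by 62 mm high, standing at the left of the chest. Origin at the centre of its foot.

How it is judged:
By the outcome, as a careful person would: the job done as asked, in the order asked, and still so for the second after the job is handed in, with the robot touching nothing.
It also fails if it takes over 72 s, if anything falls off the work surface, if the arm or the gripper's body presses on something with over 40 N, if the wrist force passes 120 N, or if a joint passes its speed limit or range.

## Working session

There is one attempt and no reset: what is moved stays moved. The work goes in short steps, Python scripts to look and compute and a tool call to move; the robot and the scene stay as the last step left them, time stands still between calls to the robot, and variables do not carry over. Pictures are saved under pics/ and viewed, and the job is handed in when it is done.

Besides the shell and the picture viewer there is one more tool, called after "Call:" as a command line: name --argument value ..., lists and objects as JSON in quotes. jog_arm: Moves the arm, as the interface text tells. Its arguments: {"type":"object","properties":{"plan":{"type":"array","items":{"type":"number"}},"newtons":{"type":"number"}},"required":["plan"]}

```bash
mkdir -p pics; ls; python3 - <<'E'
from station import monitor, read_camera, get_calibration
import cv2
o=monitor.get_obs(); print(o)
for n in("side","top"):
    im=read_camera(n); cv2.imwrite(f"pics/{n}0.png",im[:,:,::-1]); print(n,get_calibration(n))
E
```

```text
pics
{'time': 0.0, 'qpos': array([ 6.48980855e+01,  2.16609050e+01,  4.56122319e+00,  7.30192300e+01,
       -2.68516417e-04,  8.36790150e+01]), 'dq': array([ 0.07760149, -0.05372401, -0.05845593, -0.02182788, -0.05006224,
       -0.02418074]), 'joint_efforts': array([ 9.28468544e-04, -4.63606560e+01,  2.69871533e+01,  2.09644058e-02,
        7.48966755e-07,  5.39347511e-06]), 'tool_pos': array([0.18484039, 0.54376584, 0.23035922]), 'eef_rot': array([-1.79881782e+02, -1.28251000e-02,  1.61219058e+02]), 'wrist_force': array([-0.42845872, -0.26125647,  0.85547887]), 'moment': array([-0.00295306, -0.06218133,  0.03423914]), 'gripper_width': 0.08533891649950953}
side {'K': array([[467.64904233,   0.        , 319.24495297],
       [  0.        , 467.64904233, 242.74502045],
       [  0.        ,   0.        ,   1.        ]]), 'rvec': array([ 2.08763168, -0.84233021,  0.43453575]), 'tvec': array([-0.35633767,  0.33842887,  0.7161093 ])}
top {'K': array([[584.85717607,   0.        , 319.7728744 ],
       [  0.        , 584.85717607, 238.46561908],
       [  0.        ,   0.        ,   1.        ]]), 'rvec': array([ 2.12343514, -2.15001657,  0.18663398]), 'tvec': array([0.01497037, 0.55847005, 1.38209783])}
```

View pics/side0.png

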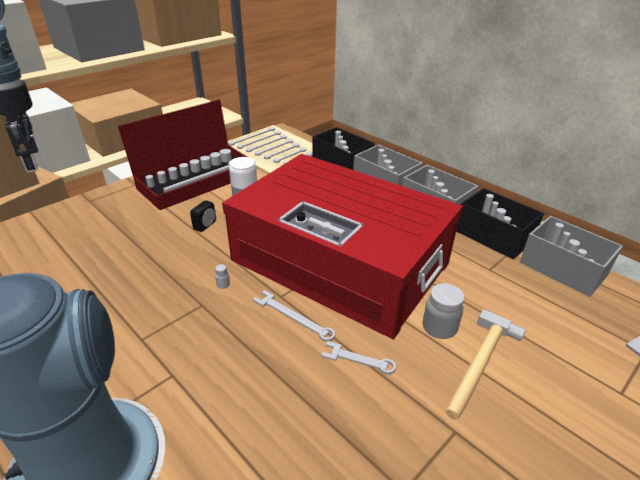

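View pics/top0.png

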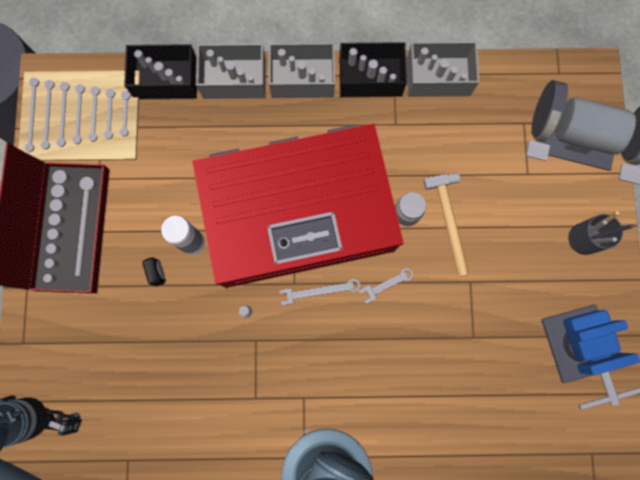

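The side view shows the chest's dish around (320,223) with the button near (301,217). In the top view the dish is around (305,238) and the button near (284,242). Next I'll get masks and zoomed crops.

```bash
python3 - <<'E'
from station import monitor, read_camera, get_calibration, spotter
import cv2,numpy as np
ims={n:read_camera(n) for n in("side","top")}
np.savez("im0.npz",**ims)
for n in ims:
  for t in("chest","button_top","t_bar"):
    for r in spotter.masks_of(t,n)[:2]:
      m=r["region"]; ys,xs=np.nonzero(m); print(n,t,round(r["confidence"],2),np.round(r["rect"],1),xs.mean().round(2),ys.mean().round(2),m.sum())
c=ims["side"][185:260,265:375]; d=ims["top"][205:270,260:350]
cv2.imwrite("pics/cs.png",cv2.resize(c,None,fx=7,fy=7,interpolation=cv2.INTER_CUBIC)[:,:,::-1])
cv2.imwrite("pics/ct.png",cv2.resize(d,None,fx=8,fy=8,interpolation=cv2.INTER_CUBIC)[:,:,::-1])
E
```

```text
side chest 0.56 [218.  153.  464.7 335.8] 343.21 238.54 27630
side button_top 0.55 [298.1 209.7 306.4 220.6] 300.86 216.14 58
side t_bar 0.6 [305.7 218.6 346.  236.8] 326.18 226.76 327
top chest 0.9 [196.2 121.3 403.  288.1] 296.06 205.07 25387
top button_top 0.54 [278.3 237.8 287.2 246.6] 282.78 242.27 41
top t_bar 0.61 [292.1 227.5 330.  245.3] 310.92 236.45 289
```

View pics/cs.png

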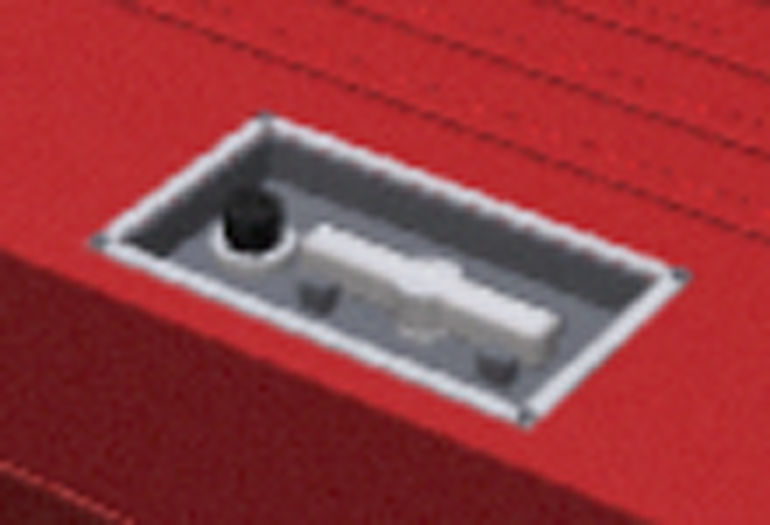

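View pics/ct.png

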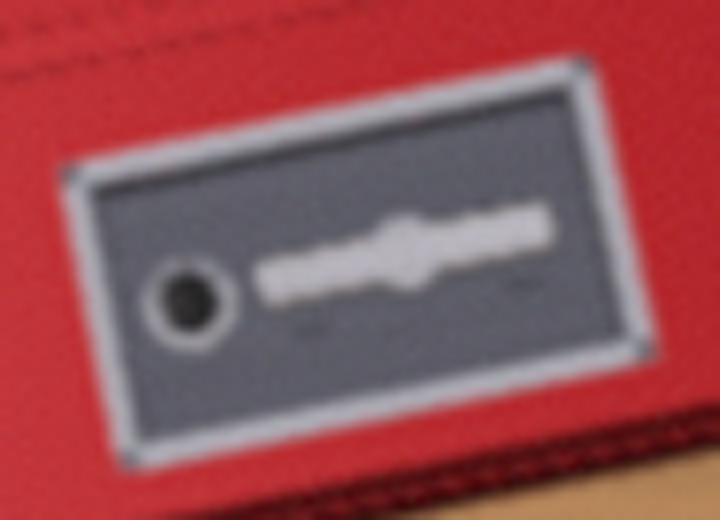

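Side-crop features: frame corners (265,118), (98,242), (527,418), (682,275) and button top (252,208). The bar runs from (315,240) to (548,322). In the top crop the button is at (190,297) and the bar mid at (405,252).

```bash
cat >h.py <<'E'
import numpy as np,cv2
from station import monitor, read_camera, get_calibration, spotter
C={n:get_calibration(n) for n in("side","top")}
def P(n):
    c=C[n]; return np.hstack([cv2.Rodrigues(c["rvec"])[0],np.array(c["tvec"]).reshape(3,1)])
def tri(s,t):
    a=[cv2.undistortPoints(np.array([[p]],float),C[n]["K"],None).reshape(2,1) for n,p in(("side",s),("top",t))]
    X=cv2.triangulatePoints(P("side"),P("top"),*a); return (X[:3]/X[3]).ravel()
def proj(n,X): return cv2.projectPoints(np.array(X,float).reshape(-1,3),C[n]["rvec"],C[n]["tvec"],C[n]["K"],None)[0].reshape(-1,2)
def ray(n,p,z):
    R=P(n); c=-R[:,:3].T@R[:,3]; d=R[:,:3].T@np.linalg.inv(C[n]["K"])@[p[0],p[1],1]; return c+d*(z-c[2])/d[2]
E
python3 - <<'E'
from h import *
S=lambda p:(p[0]/7+265-.43,p[1]/7+185-.43); T=lambda p:(p[0]/8+260-.44,p[1]/8+205-.44)
prs={"c_bl":((265,118),(72,175)),"c_fl":((98,242),(128,460)),"c_fr":((527,418),(648,345)),"c_br":((682,275),(585,65)),"btn":((252,208),(190,297)),"bar":((433,282),(405,252)),"barL":((318,238),(264,282)),"barR":((548,325),(550,222))}
R={}
for k,(a,b) in prs.items():
    X=tri(S(a),T(b)); R[k]=X
    e=[np.round(proj(n,X)[0]-q,1) for n,q in(("side",S(a)),("top",T(b)))]
    print(k,X.round(4),e, "r@z170 side",ray("side",S(a),.17)[:2].round(4),"top",ray("top",T(b),.17)[:2].round(4))
cs=np.mean([R[k] for k in R if k[:2]=="c_"],0); print("center",cs)
y=(R["c_fl"]-R["c_fr"]+R["c_bl"]-R["c_br"])[:2]; x=(R["c_bl"]-R["c_fl"]+R["c_br"]-R["c_fr"])[:2]
print(np.arctan2(-y[0],y[1]),np.arctan2(x[1],x[0]),np.linalg.norm(y)/2,np.linalg.norm(x)/2)
d=(R["barL"]-R["barR"]);print(np.arctan2(-d[0],d[1]),np.linalg.norm(d)); d=R["btn"]-R["bar"];print(np.arctan2(-d[0],d[1]),np.linalg.norm(d))
E
```

```text
c_bl [0.5652 0.123  0.1744] [array([ 0.2, -0. ]), array([-0.1,  0.2])] r@z170 side [0.5696 0.1285] top [0.5664 0.1231]
c_fl [0.4852 0.1075 0.1736] [array([ 0.2, -0. ]), array([-0.1,  0.1])] r@z170 side [0.4883 0.1118] top [0.486  0.1075]
c_fr [ 0.5152 -0.0362  0.1734] [array([ 0.5, -0.1]), array([-0.3,  0.3])] r@z170 side [ 0.5176 -0.0327] top [ 0.5164 -0.037 ]
c_br [ 0.5949 -0.0204  0.1742] [array([ 0.2, -0. ]), array([-0.1,  0.1])] r@z170 side [ 0.5993 -0.0163] top [ 0.5962 -0.0208]
btn [0.5304 0.0905 0.1731] [array([ 0.3, -0. ]), array([-0.2,  0.2])] r@z170 side [0.5329 0.0943] top [0.5315 0.0903]
bar [0.5437 0.03   0.1707] [array([-0.2,  0. ]), array([ 0.1, -0.1])] r@z170 side [0.5447 0.0304] top [0.5435 0.0303]
barL [0.5357 0.0694 0.1702] [array([-0.2,  0. ]), array([ 0.1, -0.1])] r@z170 side [0.5362 0.0694] top [0.5355 0.0696]
barR [ 0.5506 -0.0099  0.173 ] [array([ 0.3, -0. ]), array([-0.1,  0.2])] r@z170 side [ 0.5533 -0.0068] top [ 0.5515 -0.0103]
center [0.54015171 0.04347512 0.17389779]
0.20478302202427537 0.19428201768133985 0.14662206485723903 0.08141698492808248
0.1850491308878263 0.0807162366043405
0.2157321879558774 0.0619829296514566
```

Call:
jog_arm --plan '[0, 0, 40, 0, 1, 28, -37, 50, -0.1, 1, 57, -74, 60, -0.2, 1, 86, -112, 60, -0.3, 1, 115, -150, 60, -0.4, 1, 144, -188, 60, -0.5, 1, 173, -226, 60, -0.6, 1, 202, -264, 60, -0.7, 1, 231, -302, 60, -0.8, 1, 260, -340, 60, -0.9, 1, 289, -378, 60, -1.0, 1, 318, -416, 60, -1.04, 1]' --newtons 30

```text
time: 1.7
tool_pos: [0.5041, 0.1267, 0.2916]
eef_rot: [180.0, -0.0, 101.5]
wrist_force: [0.9, -0.1, 0.5]
gripper_width: 0.0002
```

Call:
jog_arm --plan '[14, -18, 0, 0, 1, 28, -37, 0, 0, 1, 28, -37, -35, 0, 1, 28, -37, -70, 0, 1, 28, -37, -95, 0, 1, 28, -37, -95, 0, 1, 28, -37, -95, 0, 1]'

```text
time: 2.4
tool_pos: [0.5309, 0.0914, 0.1967]
eef_rot: [-180.0, -0.0, 101.6]
wrist_force: [0.2, 1.2, 0.5]
gripper_width: 0.0002
```

```bash
cat >look.py <<'E'
import sys
from h import *
tag=sys.argv[1]; X=[float(v) for v in sys.argv[2:5]] if len(sys.argv)>4 else [.54,.05,.18]
out=[]
for n in("side","top"):
    im=read_camera(n); u,v=proj(n,X)[0].astype(int); x0=min(max(u-50,0),540); y0=min(max(v-60,0),360)
    out.append(cv2.resize(im[y0:y0+120,x0:x0+100],None,fx=4,fy=5-1,interpolation=cv2.INTER_CUBIC)); print(n,x0,y0)
cv2.imwrite(f"pics/{tag}.png",np.hstack(out)[:,:,::-1])
o=monitor.get_obs(); print(o["time"],o["tool_pos"].round(4),o["eef_rot"].round(1),o["wrist_force"].round(2),o["moment"].round(3),o["gripper_width"])
E
python3 look.py a
```

```text
side 267 157
top 251 176
2.5 [0.5324 0.0915 0.1982] [179.8   0.  101.6] [0.75 0.4  0.44] [ 0.022 -0.008 -0.006] 0.00011885520461993967
```

View pics/a.png

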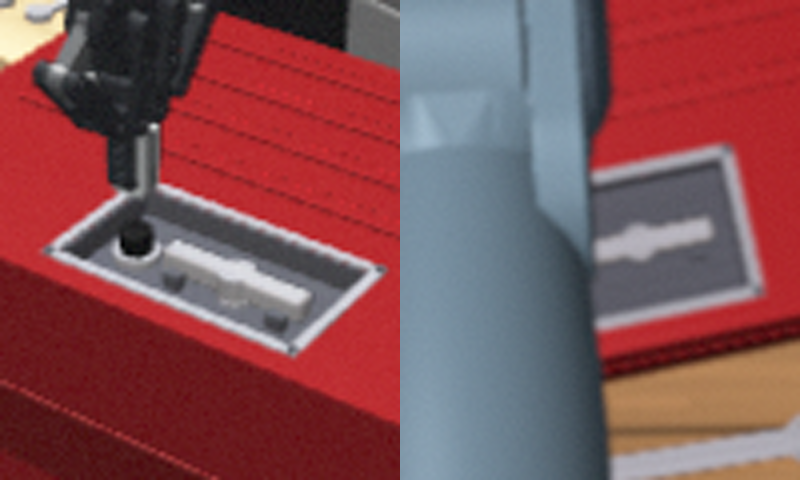

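The closed fingertips (side crop around 138,192) hang right over the button (135,235). I'll lower slowly and watch the force.

Call:
jog_arm --plan '[0, 0, -8, 0, 1, 0, 0, -16, 0, 1, 0, 0, -20, 0, 1, 0, 0, -21, 0, 1, 0, 0, -22, 0, 1, 0, 0, -23, 0, 1, 0, 0, -24, 0, 1]'

```text
time: 3.2
tool_pos: [0.5313, 0.0914, 0.1724]
eef_rot: [180.0, 0.0, 101.6]
wrist_force: [0.3, 0.9, 0.4]
gripper_width: -0.0001
```

Call:
jog_arm --plan '[0, 0, -1, 0, 1, 0, 0, -2, 0, 1, 0, 0, -2, 0, 1]'

```text
time: 3.5
tool_pos: [0.5313, 0.0914, 0.171]
eef_rot: [179.9, 0.0, 101.6]
wrist_force: [-1.5, -0.4, 4.7]
gripper_width: -0.0001
```

Call:
jog_arm --plan '[0, 0, -1, 0, 1, 0, 0, -1, 0, 1]'

```text
time: 3.7
tool_pos: [0.5313, 0.0914, 0.1701]
eef_rot: [179.9, 0.0, 101.6]
wrist_force: [-1.2, -0.1, 5.2]
gripper_width: -0.0001
```

Call:
jog_arm --plan '[0, 0, -1, 0, 1, 0, 0, -1, 0, 1]'

```text
time: 3.9
tool_pos: [0.5313, 0.0914, 0.1689]
eef_rot: [180.0, 0.0, 101.6]
wrist_force: [-2.3, -0.1, 3.3]
gripper_width: -0.0001
```

Call:
jog_arm --plan '[0, 0, -1, 0, 1, 0, 0, -1, 0, 1]'

```text
time: 4.1
tool_pos: [0.5313, 0.0914, 0.1676]
eef_rot: [180.0, 0.0, 101.6]
wrist_force: [-1.2, -0.2, 4.9]
gripper_width: -0.0001
```

```bash
python3 look.py b
```

```text
side 267 157
top 251 176
4.2 [0.5313 0.0914 0.1675] [180.    0.  101.6] [-1.5  -1.2   5.15] [-0.059  0.209 -0.044] 0.0002172900737856697
```

View pics/b.png

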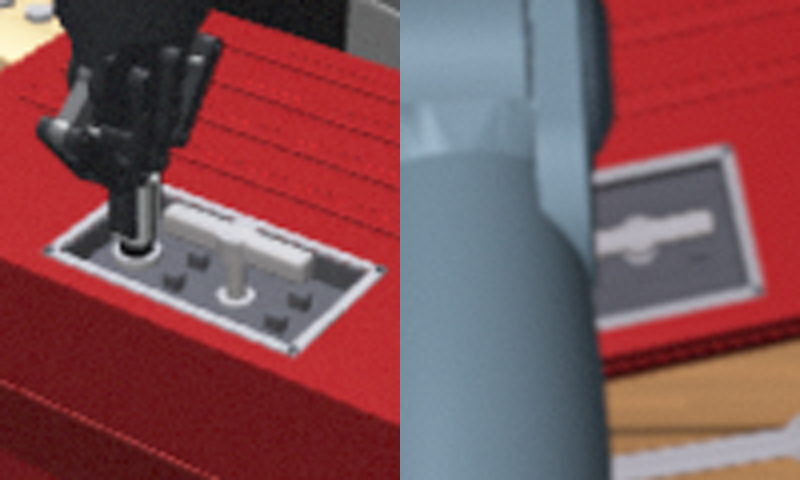

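The handle has popped out: in the side crop the bar, centred near (240,242), stands clear of the dish on its stem. I'll raise the tool and measure the bar.

Call:
jog_arm --plan '[0, 0, 20, 0, 1, 0, 0, 50, 0, 1, 0, 0, 75, 0, 1, -30, 40, 75, 0, 0.5, -30, 40, 75, 0, 0.5, -30, 40, 75, 0, 0.5]'

```text
time: 4.8
tool_pos: [0.5005, 0.132, 0.2419]
eef_rot: [-180.0, 0.0, 101.7]
wrist_force: [0.5, -0.1, -0.9]
gripper_width: 0.042
```

```bash
python3 look.py c .543 .03 .19
```

```text
side 276 156
top 260 174
4.9 [0.5012 0.1311 0.2416] [-180.     0.   101.6] [-0.01 -0.4  -0.13] [-0.056 -0.04  -0.001] 0.04261396430094109
```

View pics/c.png

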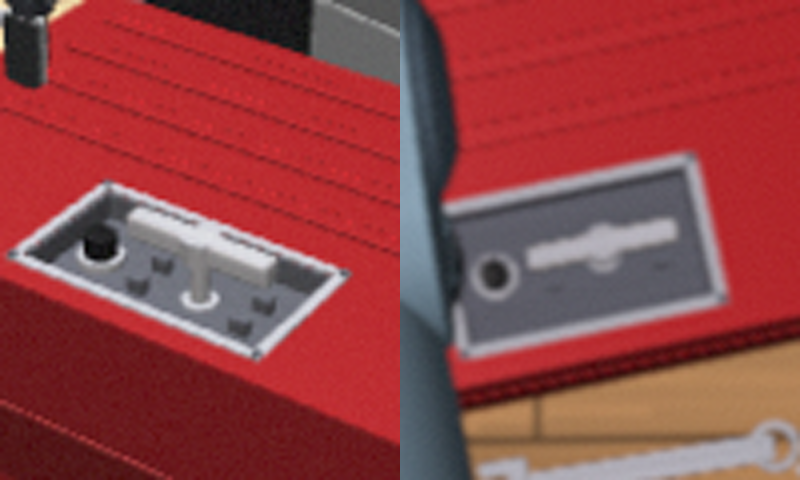

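In the side crop the bar top runs from (138,215) to (268,262), with its middle near (203,239). In the top crop it runs from (530,257) to (676,230), with its middle near (603,243).

```bash
python3 - <<'E'
from h import *
S=lambda p:(p[0]/4+276-.4,p[1]/4+156-.4); T=lambda p:((p[0]-400)/4+260-.4,p[1]/4+174-.4)
R=[tri(S(a),T(b)) for a,b in (((138,215),(530,257)),((203,239),(603,243)),((268,264),(676,230)))]
print(np.round(R,4)); d=R[0]-R[2]; print(np.arctan2(-d[0],d[1]),np.linalg.norm(d))
print(ray("top",T((603,243)),.194),ray("side",S((203,239)),.194))
E
```

```text
[[ 0.5363  0.0696  0.1922]
 [ 0.5431  0.0297  0.194 ]
 [ 0.5489 -0.0099  0.1961]]
0.15679791030820686 0.08051637748397397
[0.54309961 0.02966382 0.194     ] [0.54304601 0.02963314 0.194     ]
```

Call:
jog_arm --plan '[14, -34, 0, 0, 0.5, 28, -68, 0, 0, 0.5, 42, -101, 0, 0, 0.5, 42, -101, -20, 0, 0.5, 42, -101, -40, 0, 0.5, 42, -101, -55, 0, 0.5, 42, -101, -65, 0, 0.5, 42, -101, -70, 0, 0.5, 42, -101, -70, 0, 0.5]'

```text
time: 5.8
tool_pos: [0.5428, 0.0301, 0.1717]
eef_rot: [-179.9, -0.0, 101.6]
wrist_force: [0.1, -0.6, 0.4]
gripper_width: 0.0426
```

```bash
python3 look.py d .543 .03 .20
```

```text
side 276 152
top 260 173
5.9 [0.5436 0.0303 0.1729] [179.9   0.  101.6] [-0.64  0.14 -0.33] [-0.005  0.018 -0.002] 0.04281626466495871
```

View pics/d.png

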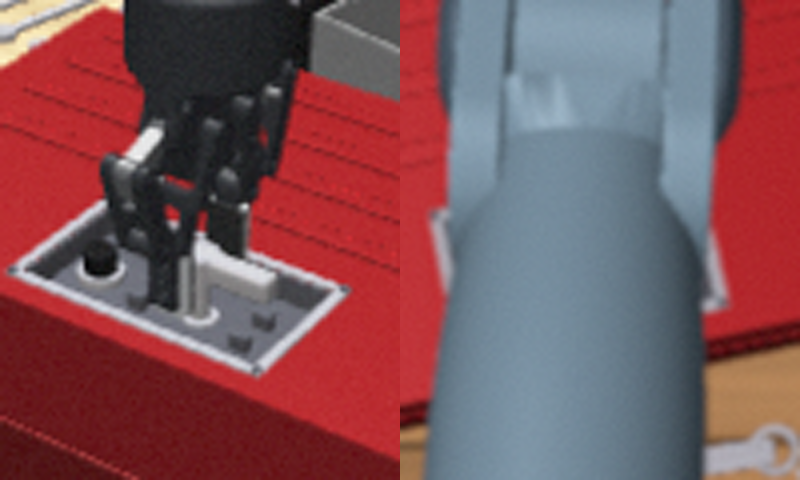

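The jaws straddle the bar, with a finger in front at crop (170,270) and one behind at (235,225). I'll close gently.

Call:
jog_arm --plan '[0, 0, 0, 0, 0.7, 0, 0, 0, 0, 0.8, 0, 0, 0, 0, 0.9, 0, 0, 0, 0, 1, 0, 0, 0, 0, 1, 0, 0, 0, 0, 1]' --newtons 30

```text
time: 6.5
tool_pos: [0.5447, 0.0307, 0.1732]
eef_rot: [179.8, 0.0, 101.6]
wrist_force: [5.7, 1.0, 1.8]
gripper_width: 0.0126
```

```bash
cat > st.py <<'E'
from station import monitor
o=monitor.get_obs(); print(o["time"],o["tool_pos"].round(4),o["eef_rot"].round(2),o["wrist_force"].round(2),o["moment"].round(3),o["gripper_width"].round(4),o["joint_efforts"].round(2))
E
python3 st.py
```

```text
Traceback (most recent call last):
  File "st.py", line 2, in <module>
    o=monitor.get_obs(); print(o["time"],o["tool_pos"].round(4),o["eef_rot"].round(2),o["wrist_force"].round(2),o["moment"].round(3),o["gripper_width"].round(4),o["joint_efforts"].round(2))
                                                                                                                                     ^^^^^^^^^^^^^^^^^^^^^^^^
AttributeError: 'float' object has no attribute 'round'
```

Call:
jog_arm --plan '[1.5, 0.5, 0, 0.03, 1, 1.5, 0.5, 0, 0.06, 1, 1.5, 0.5, 0, 0.1, 1, 1.5, 0.5, 0, 0.1, 1]'

```text
time: 6.9
tool_pos: [0.5448, 0.0307, 0.1729]
eef_rot: [180.0, 0.0, 107.4]
wrist_force: [0.8, 0.9, 4.6]
gripper_width: 0.0123
```

```bash
sed -i 's/o\["gripper_width"\].round(4)/round(float(o["gripper_width"]),4)/' st.py; python3 st.py
```

```text
6.9 [0.5448 0.0307 0.1729] [1.7997e+02 4.0000e-02 1.0737e+02] [0.78 0.92 4.63] [ 0.034 -0.275 -0.179] 0.0123 [  0.12 -41.19  23.62   0.68  -0.09  -0.36]
```

Call:
jog_arm --plan '[0, 0, 0, 0.07, 1, 0, 0, 0, 0.14, 1, 0, 0, 0, 0.21, 1, 0, 0, 0, 0.28, 1, 0, 0, 0, 0.35, 1, 0, 0, 0, 0.42, 1, 0, 0, 0, 0.48, 1, 0, 0, 0, 0.5, 1]'

```text
time: 7.7
tool_pos: [0.545, 0.0308, 0.1728]
eef_rot: [180.0, 0.0, 136.0]
wrist_force: [2.8, 0.9, 4.2]
gripper_width: 0.0125
```

```bash
python3 st.py; python3 look.py e .543 .03 .20;python3 st.py;
```

```text
7.7 [0.545  0.0308 0.1728] [1.7997e+02 5.0000e-02 1.3602e+02] [2.78 0.88 4.2 ] [ 0.028 -0.361 -0.309] 0.0125 [  0.14 -41.17  23.33   0.92  -0.14  -0.35]
side 276 152
top 260 173
7.8 [0.545  0.0308 0.1727] [180.   0. 136.] [2.27 1.21 4.28] [ 0.045 -0.396 -0.223] 0.012169232033284703
7.8 [0.545  0.0308 0.1727] [1.7997e+02 5.0000e-02 1.3596e+02] [2.27 1.21 4.28] [ 0.045 -0.396 -0.223] 0.0122 [  0.14 -41.2   23.23   1.02  -0.1   -0.34]
```

View pics/e.png

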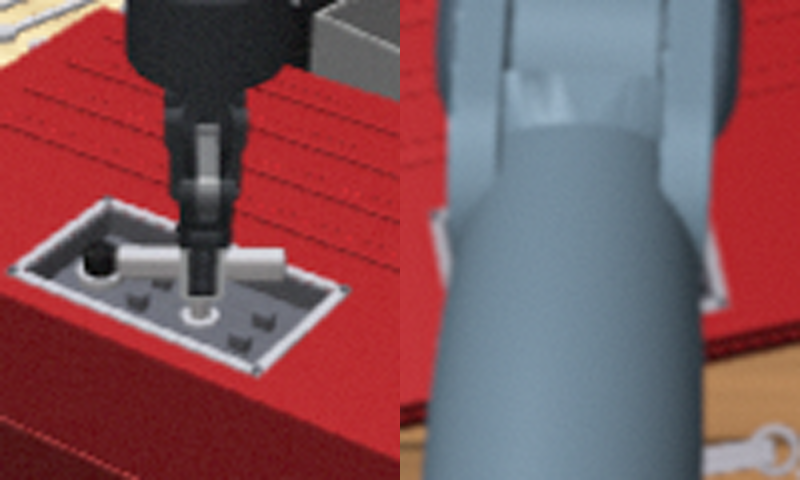

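The bar is turning with the jaws (it runs across the side crop at y≈263), and the joint 6 torque is steady at the 0.34 N m drag. From here I'll use fine steps.

Call:
jog_arm --plan '[0, 0, 0, 0.03, 1, 0, 0, 0, 0.06, 1, 0, 0, 0, 0.08, 1]'

```text
time: 8.1
tool_pos: [0.545, 0.0308, 0.1726]
eef_rot: [180.0, 0.0, 140.6]
wrist_force: [3.9, 1.5, 4.3]
gripper_width: 0.012
```

```bash
python3 st.py
```

```text
8.1 [0.545  0.0308 0.1726] [1.7997e+02 4.0000e-02 1.4059e+02] [3.89 1.52 4.27] [ 0.002 -0.497 -0.353] 0.012 [  0.24 -41.16  23.05   1.15  -0.1   -0.21]
```

Call:
jog_arm --plan '[0, 0, 0, 0.015, 1, 0, 0, 0, 0.03, 1]'

```text
time: 8.3
tool_pos: [0.545, 0.0308, 0.1725]
eef_rot: [180.0, 0.0, 142.3]
wrist_force: [2.7, 0.4, 4.8]
gripper_width: 0.0126
```

```bash
python3 st.py
```

```text
8.3 [0.545  0.0308 0.1725] [1.7998e+02 4.0000e-02 1.4234e+02] [2.73 0.35 4.84] [-0.001 -0.56  -0.343] 0.0126 [  0.33 -41.14  22.78   1.38  -0.07  -0.21]
```

Call:
jog_arm --plan '[0, 0, 0, 0.015, 1, 0, 0, 0, 0.03, 1]'

```text
time: 8.5
tool_pos: [0.545, 0.0309, 0.1725]
eef_rot: [180.0, 0.0, 144.1]
wrist_force: [3.4, -0.2, 3.2]
gripper_width: 0.0121
```

```bash
python3 st.py
```

```text
8.5 [0.545  0.0309 0.1725] [1.7998e+02 4.0000e-02 1.4409e+02] [ 3.45 -0.24  3.2 ] [-0.041 -0.662 -0.349] 0.0121 [ 4.10e-01 -4.11e+01  2.25e+01  1.59e+00 -4.00e-02 -2.10e-01]
```

Call:
jog_arm --plan '[1, 0, 0.5, 0.015, 1, 1, 0, 0.5, 0.03, 1]'

```text
time: 8.7
tool_pos: [0.545, 0.0309, 0.1726]
eef_rot: [-180.0, -0.1, 145.8]
wrist_force: [1.9, -1.4, 3.6]
gripper_width: 0.0125
```

```bash
python3 st.py
```

```text
8.7 [0.545  0.0309 0.1726] [-1.7995e+02 -6.0000e-02  1.4582e+02] [ 1.91 -1.42  3.57] [-0.034 -0.243 -0.332] 0.0125 [  0.48 -41.33  23.75   0.66   0.08  -0.21]
```

Call:
jog_arm --plan '[0, 0, 0, 0.015, 1, 0, 0, 0, 0.03, 1]'

```text
time: 8.9
tool_pos: [0.545, 0.0308, 0.1726]
eef_rot: [-180.0, -0.1, 147.5]
wrist_force: [0.4, -0.4, 5.2]
gripper_width: 0.0121
```

```bash
python3 st.py
```

```text
8.9 [0.545  0.0308 0.1726] [-1.7996e+02 -6.0000e-02  1.4753e+02] [ 0.44 -0.43  5.23] [-0.135 -0.123 -0.316] 0.0121 [  0.53 -41.46  24.17   0.34   0.14  -0.21]
```

Call:
jog_arm --plan '[0, 0, 0, 0.015, 1, 0, 0, 0, 0.03, 1]'

```text
time: 9.1
tool_pos: [0.5451, 0.0309, 0.1726]
eef_rot: [-180.0, -0.1, 149.3]
wrist_force: [0.2, -1.1, 2.8]
gripper_width: 0.0123
```

```bash
python3 st.py
```

```text
9.1 [0.5451 0.0309 0.1726] [-1.7997e+02 -5.0000e-02  1.4925e+02] [ 0.2  -1.13  2.78] [-0.078  0.012 -0.305] 0.0123 [ 5.700e-01 -4.163e+01  2.462e+01  4.000e-02  1.800e-01 -2.100e-01]
```

Call:
jog_arm --plan '[0, 0, 0, 0.015, 1, 0, 0, 0, 0.03, 1]'

```text
time: 9.3
tool_pos: [0.5451, 0.0309, 0.1726]
eef_rot: [-180.0, -0.1, 151.0]
wrist_force: [-0.1, -0.7, 3.9]
gripper_width: 0.0125
```

```bash
python3 st.py
```

```text
9.3 [0.5451 0.0309 0.1726] [-1.7997e+02 -6.0000e-02  1.5097e+02] [-0.13 -0.67  3.92] [-0.129  0.134 -0.365] 0.0125 [  0.6  -41.79  25.06  -0.26   0.22  -0.21]
```

Call:
jog_arm --plan '[0, 0, 0, 0.015, 1, 0, 0, 0, 0.03, 1]'

```text
time: 9.5
tool_pos: [0.5451, 0.0309, 0.1726]
eef_rot: [-180.0, -0.1, 152.7]
wrist_force: [-1.6, -0.5, 3.1]
gripper_width: 0.0121
```

```bash
python3 st.py
```

```text
9.5 [0.5451 0.0309 0.1726] [-1.7997e+02 -5.0000e-02  1.5270e+02] [-1.61 -0.51  3.11] [-0.22   0.349 -0.371] 0.0121 [  0.6  -41.84  25.46  -0.58   0.26  -0.21]
```

Call:
jog_arm --plan '[0, 0, 0, 0.015, 1, 0, 0, 0, 0.03, 1]'

```text
time: 9.7
tool_pos: [0.5451, 0.0309, 0.1726]
eef_rot: [-180.0, -0.1, 154.4]
wrist_force: [-1.5, -1.1, 4.1]
gripper_width: 0.0119
```

```bash
python3 st.py
```

```text
9.7 [0.5451 0.0309 0.1726] [-1.7998e+02 -6.0000e-02  1.5441e+02] [-1.49 -1.13  4.13] [-0.196  0.381 -0.346] 0.0119 [  0.6  -41.89  25.84  -0.88   0.28  -0.21]
```

Call:
jog_arm --plan '[0, 0, 0, 0.015, 1, 0, 0, 0, 0.03, 1]'

```text
time: 9.9
tool_pos: [0.5451, 0.0309, 0.1726]
eef_rot: [-180.0, -0.1, 156.1]
wrist_force: [-3.0, -0.8, 4.7]
gripper_width: 0.012
```

```bash
python3 st.py
```

```text
9.9 [0.5451 0.0309 0.1726] [-1.7998e+02 -5.0000e-02  1.5613e+02] [-3.02 -0.82  4.73] [-0.231  0.543 -0.347] 0.012 [  0.59 -41.95  26.21  -1.18   0.3   -0.21]
```

Call:
jog_arm --plan '[-0.5, 0, 0, 0.015, 1, -0.5, 0, 0, 0.03, 1]'

```text
time: 10.1
tool_pos: [0.5451, 0.0309, 0.1729]
eef_rot: [180.0, 0.0, 157.9]
wrist_force: [-2.1, -1.4, 4.1]
gripper_width: 0.0125
```

```bash
python3 st.py
```

```text
10.1 [0.5451 0.0309 0.1729] [179.99   0.   157.85] [-2.1  -1.44  4.09] [-0.152  0.472 -0.343] 0.0125 [  0.56 -41.86  25.83  -0.89   0.26  -0.21]
```

Call:
jog_arm --plan '[0, 0, 0, 0.015, 1, 0, 0, 0, 0.03, 1]'

```text
time: 10.3
tool_pos: [0.5451, 0.0309, 0.1728]
eef_rot: [180.0, -0.0, 159.6]
wrist_force: [-1.9, -0.6, 4.6]
gripper_width: 0.0123
```

```bash
python3 st.py
```

```text
10.3 [0.5451 0.0309 0.1728] [179.99  -0.   159.57] [-1.93 -0.63  4.59] [-0.146  0.418 -0.323] 0.0123 [  0.52 -41.82  25.82  -0.9    0.24  -0.21]
```

Call:
jog_arm --plan '[0, 0, 0, 0.015, 1, 0, 0, 0, 0.03, 1]'

```text
time: 10.5
tool_pos: [0.5452, 0.0309, 0.1729]
eef_rot: [180.0, 0.0, 161.3]
wrist_force: [-1.7, -0.5, 4.3]
gripper_width: 0.012
```

```bash
python3 st.py
```

```text
10.5 [0.5452 0.0309 0.1729] [1.7999e+02 1.0000e-02 1.6129e+02] [-1.69 -0.52  4.29] [-0.099  0.451 -0.317] 0.012 [  0.47 -41.76  25.8   -0.91   0.22  -0.21]
```

Now at about 1.05 rad and still only drag.

Call:
jog_arm --plan '[0, 0, 0, 0.015, 1, 0, 0, 0, 0.03, 1]'

```text
time: 10.7
tool_pos: [0.5452, 0.031, 0.1728]
eef_rot: [180.0, 0.0, 163.0]
wrist_force: [-2.3, -1.1, 3.6]
gripper_width: 0.0122
```

```bash
python3 st.py
```

```text
10.7 [0.5452 0.031  0.1728] [179.99   0.   163.01] [-2.33 -1.08  3.62] [-0.12   0.401 -0.358] 0.0122 [  0.42 -41.72  25.77  -0.92   0.19  -0.21]
```

Call:
jog_arm --plan '[0, 0, 0, 0.015, 1, 0, 0, 0, 0.03, 1]'

```text
time: 10.9
tool_pos: [0.5452, 0.031, 0.1729]
eef_rot: [180.0, 0.0, 164.7]
wrist_force: [-1.2, -0.4, 4.5]
gripper_width: 0.0124
```

```bash
python3 st.py
```

```text
10.9 [0.5452 0.031  0.1729] [179.99   0.   164.73] [-1.16 -0.41  4.53] [-0.096  0.433 -0.308] 0.0124 [  0.35 -41.68  25.75  -0.91   0.15  -0.21]
```

Call:
jog_arm --plan '[0, 0, 0, 0.015, 1, 0, 0, 0, 0.03, 1]'

```text
time: 11.1
tool_pos: [0.5452, 0.0309, 0.1729]
eef_rot: [180.0, 0.0, 166.4]
wrist_force: [-1.6, 0.1, 4.3]
gripper_width: 0.0124
```

```bash
python3 st.py
```

```text
11.1 [0.5452 0.0309 0.1729] [179.99   0.   166.44] [-1.63  0.1   4.33] [-0.116  0.41  -0.338] 0.0124 [  0.28 -41.64  25.72  -0.91   0.11  -0.21]
```

```bash
python3 look.py f .543 .03 .20
```

```text
side 276 152
top 260 173
11.2 [0.5452 0.031  0.1729] [180.    0.  166.4] [-2.85 -0.66  5.  ] [-0.099  0.434 -0.302] 0.012295181438505219
```

View pics/f.png

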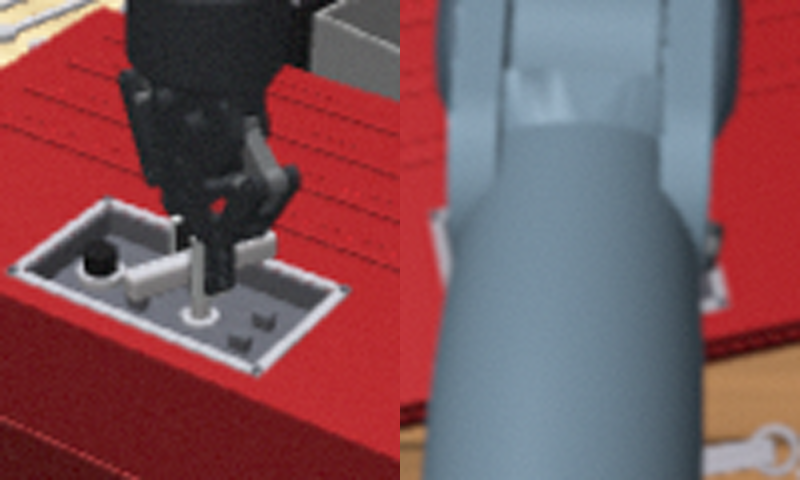

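The bar has followed the jaws: in the side crop it now runs from (130,283) to (272,243). I'll keep feeling for the stop.

Call:
jog_arm --plan '[0, 0, 0, 0.015, 1, 0, 0, 0, 0.03, 1]'

```text
time: 11.4
tool_pos: [0.5452, 0.031, 0.1729]
eef_rot: [180.0, 0.0, 168.2]
wrist_force: [-1.3, -0.6, 3.8]
gripper_width: 0.0121
```

```bash
python3 st.py
```

```text
11.4 [0.5452 0.031  0.1729] [179.99   0.   168.17] [-1.32 -0.56  3.78] [-0.018  0.431 -0.376] 0.0121 [ 2.100e-01 -4.158e+01  2.569e+01 -9.200e-01  4.000e-02 -2.500e-01]
```

Call:
jog_arm --plan '[0, 0, 0, 0.015, 1, 0, 0, 0, 0.03, 1]'

```text
time: 11.6
tool_pos: [0.5451, 0.031, 0.1728]
eef_rot: [180.0, -0.0, 169.8]
wrist_force: [-1.5, 0.5, 3.7]
gripper_width: 0.0119
```

```bash
python3 st.py
```

```text
11.6 [0.5451 0.031  0.1728] [179.98  -0.   169.85] [-1.54  0.47  3.67] [ 0.073  0.391 -0.709] 0.0119 [  0.36 -41.55  25.71  -0.95  -0.06  -0.57]
```

Call:
jog_arm --plan '[0, 0, 0, 0.015, 1, 0, 0, 0, 0.03, 1]'

```text
time: 11.8
tool_pos: [0.5451, 0.031, 0.1728]
eef_rot: [180.0, -0.0, 171.6]
wrist_force: [-2.0, 1.2, 4.7]
gripper_width: 0.0122
```

```bash
python3 st.py
```

```text
11.8 [0.5451 0.031  0.1728] [179.98  -0.   171.55] [-1.96  1.18  4.73] [ 0.14   0.397 -0.97 ] 0.0122 [  0.46 -41.56  25.76  -0.99  -0.17  -0.85]
```

The moment has gone from 0.33 to 0.97 N m, so this is the stop (0.64 above drag, inside the 1 N m limit). I'll back off at once to unload it.

Call:
jog_arm --plan '[0, 0, 0, -0.03, 1, 0, 0, 0, -0.05, 1, 0, 0, 0, -0.05, 1]'

```text
time: 12.1
tool_pos: [0.5451, 0.031, 0.1728]
eef_rot: [180.0, -0.0, 168.7]
wrist_force: [-2.3, 0.9, 3.8]
gripper_width: 0.0124
```

```bash
python3 st.py
```

```text
12.1 [0.5451 0.031  0.1728] [180.    -0.   168.74] [-2.33  0.93  3.83] [ 0.065  0.425 -0.128] 0.0124 [ -0.22 -41.69  25.77  -0.95  -0.05  -0.05]
```

```bash
python3 - <<'E'
import numpy as np
th=1.16
for t in [.02,.04,.08,.12,.16,.2,.24,.28,.32,.36,.4,.44,.48,.52,.54]:
    f=233*(1-np.cos(t))+37*np.sin(t); z=233*np.sin(t)-37*(1-np.cos(t))
    print(t,np.round([f*np.cos(.2),f*np.sin(.2),z],1),round(np.arctan(np.tan(th)*np.cos(t))-th,3), round(292*np.sin(t)-20*(1-np.cos(t))))
E
```

```text
0.02 [0.8 0.2 4.7] -0.0 6
0.04 [1.6 0.3 9.3] -0.0 12
0.08 [ 3.6  0.7 18.5] -0.001 23
0.12 [ 6.   1.2 27.6] -0.003 35
0.16 [ 8.7  1.8 36.6] -0.005 46
0.2 [11.8  2.4 45.6] -0.007 58
0.24 [15.2  3.1 54.3] -0.011 69
0.28 [18.9  3.8 62.9] -0.015 80
0.32 [23.   4.7 71.4] -0.019 91
0.36 [27.4  5.6 79.7] -0.025 102
0.4 [32.1  6.5 87.8] -0.031 112
0.44 [37.2  7.5 95.7] -0.038 122
0.48 [ 42.6   8.6 103.4] -0.046 133
0.52 [ 48.2   9.8 110.9] -0.054 142
0.54 [ 51.1  10.4 114.5] -0.059 147
```

Call:
jog_arm --plan '[0.2, 0, 1.5, 0, 1, 0.5, 0.1, 3, 0, 1, 0.8, 0.2, 4.6, 0, 1]'

```text
time: 12.4
tool_pos: [0.5453, 0.031, 0.1755]
eef_rot: [-180.0, -0.2, 168.7]
wrist_force: [3.4, -0.2, -12.3]
gripper_width: 0.0122
```

```bash
python3 st.py
```

```text
12.4 [0.5453 0.031  0.1755] [-1.7997e+02 -1.5000e-01  1.6869e+02] [  3.41  -0.15 -12.32] [-0.085 -0.479 -0.115] 0.0122 [  0.29 -50.71  29.21   1.23   0.07  -0.1 ]
```

Call:
jog_arm --plan '[0, 0, 0, 0, 1, 0, 0, 0, 0, 1]'

```text
time: 12.6
tool_pos: [0.5456, 0.0311, 0.1766]
eef_rot: [-180.0, -0.1, 168.7]
wrist_force: [3.3, -0.3, -10.3]
gripper_width: 0.0125
```

```bash
python3 st.py; python3 look.py g .52 .03 .20
```

```text
12.6 [0.5456 0.0311 0.1766] [-1.7999e+02 -8.0000e-02  1.6868e+02] [  3.32  -0.29 -10.27] [-0.114 -0.247 -0.081] 0.0125 [  0.15 -49.88  29.32   0.84   0.06  -0.08]
side 267 157
top 260 184
12.7 [0.5455 0.0311 0.1767] [-1.800e+02 -1.000e-01  1.687e+02] [  1.53  -0.55 -12.53] [-0.122 -0.273 -0.053] 0.012094415357161912
```

View pics/g.png

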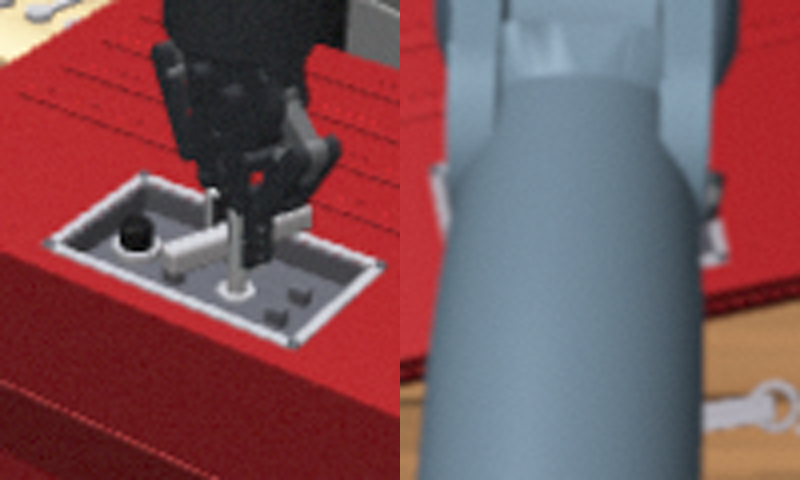

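The lid's dish corners sit 1–2 px higher than in crop "a" ((48,250)→(50,243)), so the lid is starting to rise. I'll continue gently.

Call:
jog_arm --plan '[0.2, 0, 1.5, 0, 1, 0.5, 0.1, 3, 0, 1, 0.8, 0.1, 4.6, 0, 1]'

```text
time: 13.0
tool_pos: [0.5467, 0.0313, 0.1825]
eef_rot: [180.0, 0.0, 168.7]
wrist_force: [0.5, 0.7, -7.4]
gripper_width: 0.012
```

```bash
python3 st.py
```

```text
13.0 [0.5467 0.0313 0.1825] [179.99   0.   168.67] [ 0.51  0.66 -7.39] [ 0.063  0.133 -0.065] 0.012 [ -0.28 -47.69  28.52   0.05  -0.1   -0.08]
```

Call:
jog_arm --plan '[1, 0.2, 4.6, 0, 1, 2, 0.4, 9.2, 0, 1, 3.2, 0.6, 13.8, 0, 1, 4.4, 0.9, 18.3, 0, 1, 5.7, 1.2, 22.8, 0, 1, 7.1, 1.5, 27.3, -0.005, 1, 8.6, 1.8, 31.8, -0.005, 1, 10.2, 2.1, 36.3, -0.007, 1, 10.2, 2.1, 36.3, -0.007, 1]'

```text
time: 13.9
tool_pos: [0.5574, 0.0333, 0.2193]
eef_rot: [180.0, 0.1, 168.3]
wrist_force: [-0.2, 0.3, -0.9]
gripper_width: 0.0121
```

```bash
python3 st.py; python3 look.py i .52 .03 .22
```

```text
13.9 [0.5574 0.0333 0.2193] [1.7999e+02 6.0000e-02 1.6827e+02] [-0.21  0.27 -0.91] [-0.263  0.457 -0.11 ] 0.0121 [ -0.21 -46.47  28.35  -0.34   0.19  -0.05]
side 267 148
top 260 182
14.0 [0.5574 0.0333 0.2193] [1.800e+02 1.000e-01 1.683e+02] [-0.03  1.19 -1.95] [-0.216  0.413 -0.098] 0.012191452400909929
```

View pics/i.png

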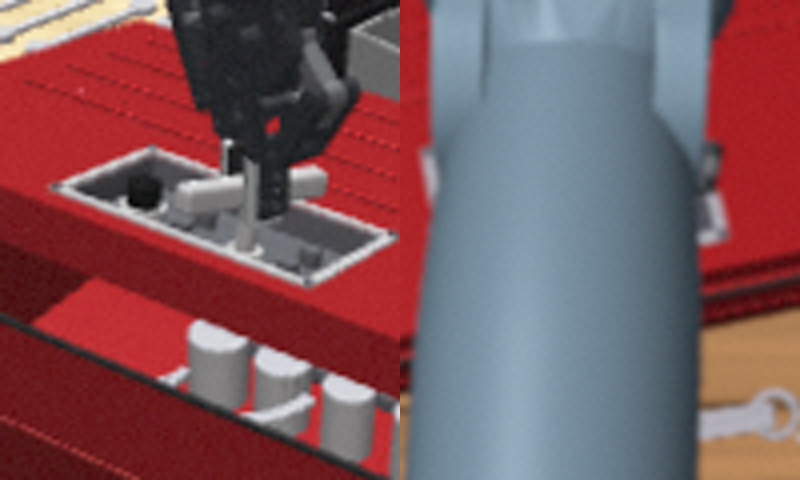

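The lid is open (front edge clearly up, inside visible) and the handle is still in the grip. Continuing along the arc.

Call:
jog_arm --plan '[1.7, 0.4, 4.4, 0, 1, 3.4, 0.7, 8.7, -0.004, 1, 5.2, 1.0, 13, -0.006, 1, 7.1, 1.4, 17.3, -0.008, 1, 9.1, 1.8, 21.6, -0.01, 1, 11.2, 2.3, 25.8, -0.012, 1, 13.4, 2.7, 30, -0.015, 1, 15.6, 3.2, 34.1, -0.018, 1, 17.9, 3.6, 38.2, -0.021, 1, 20.3, 4.1, 42.2, -0.024, 1, 20.3, 4.1, 42.2, -0.024, 1]'

```text
time: 15.1
tool_pos: [0.5779, 0.0372, 0.2614]
eef_rot: [-180.0, 0.1, 166.9]
wrist_force: [1.6, -2.3, -6.1]
gripper_width: 0.012
```

```bash
python3 st.py; python3 look.py j .54 .03 .27
```

```text
15.1 [0.5779 0.0372 0.2614] [-1.7999e+02  8.0000e-02  1.6688e+02] [ 1.62 -2.32 -6.1 ] [-0.962  0.232 -0.016] 0.012 [ 1.580e+00 -5.079e+01  2.932e+01  4.200e-01  1.200e+00 -1.000e-02]
side 275 121
top 259 169
15.2 [0.5779 0.0372 0.2614] [1.800e+02 1.000e-01 1.669e+02] [ 1.68 -2.39 -5.26] [-0.989  0.148 -0.013] 0.012262876037096367
```

View pics/j.png

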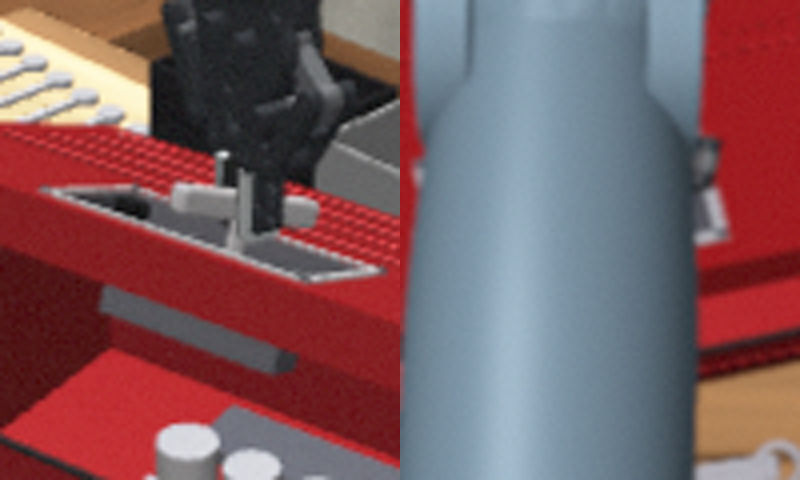

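Call:
jog_arm --plan '[2.5, 0, 4, -0.003, 1, 5.1, 0, 7.9, -0.007, 1, 7.8, 0.5, 11.8, -0.011, 1, 10.5, 1.1, 15.6, -0.015, 1, 13.3, 1.7, 19.4, -0.019, 1, 16.1, 2.3, 23.1, -0.023, 1, 19, 2.9, 26.7, -0.028, 1, 22, 3.5, 30.3, -0.032, 1, 22, 3.5, 30.3, -0.032, 1]' --newtons 27

```text
time: 16.1
tool_pos: [0.5996, 0.0412, 0.2916]
eef_rot: [180.0, 0.0, 165.1]
wrist_force: [-2.0, 1.1, -7.0]
gripper_width: 0.012
```

```bash
python3 st.py; python3 look.py k .56 .03 .29; python3 -c "
from h import *
cv2.imwrite('pics/kf.png',read_camera('side')[:,:,::-1])"
```

```text
16.1 [0.5996 0.0412 0.2916] [1.7996e+02 3.0000e-02 1.6506e+02] [-1.96  1.05 -7.04] [-0.391  1.041  0.02 ] 0.012 [ -0.64 -53.93  31.19  -1.16   0.33   0.06]
side 283 108
top 259 157
16.2 [0.5995 0.0412 0.2916] [1.799e+02 1.000e-01 1.651e+02] [-0.82  1.22 -7.32] [-0.314  0.896  0.011] 0.012047222378458494
```

View pics/k.png

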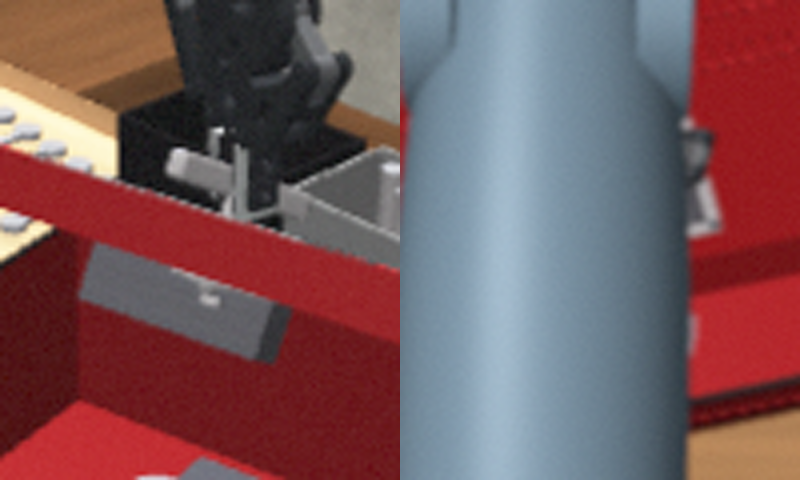

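View pics/kf.png

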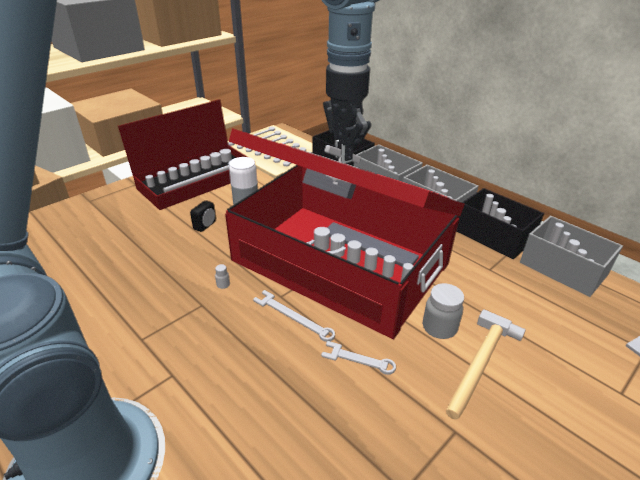

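```bash
cat > lid.py <<'E'
from h import *
def corner(t,yc,dz=0):
    ps=.2; x=np.array([np.cos(ps),np.sin(ps)]); y=np.array([-x[1],x[0]])
    f=.292*np.cos(t)-.02*np.sin(t); z=.15+.292*np.sin(t)+.02*np.cos(t)
    b=np.array([.5451,.0309])+.233*x-f*x+(yc+.014)*y
    return [*b,z]
if __name__=="__main__":
  for t in(0,.47,.5,.53,.56): print(t,[proj(n,[corner(t,v) for v in(.21,-.21)]).round(0).tolist() for n in("side","top")],corner(t,0)[2])
E
python3 lid.py
```

```text
0 [[[224.0, 203.0], [402.0, 278.0]], [[216.0, 282.0], [401.0, 243.0]]] 0.16999999999999998
0.47 [[[231.0, 140.0], [422.0, 204.0]], [[201.0, 256.0], [406.0, 213.0]]] 0.3000741610945945
0.5 [[[232.0, 136.0], [424.0, 199.0]], [[200.0, 253.0], [406.0, 210.0]]] 0.3075439085102347
0.53 [[[233.0, 131.0], [426.0, 193.0]], [[199.0, 251.0], [406.0, 207.0]]] 0.31487187704211056
0.56 [[[234.0, 127.0], [428.0, 188.0]], [[198.0, 248.0], [406.0, 204.0]]] 0.3220514720131663
```

The lid's front-left top corner is at (232,130) in the side view, which my model puts at about 0.54 rad and a 147 mm rise. The bystanders look untouched. I'll release partly and withdraw straight up.

Call:
jog_arm --plan '[0, 0, -0.5, 0, 0.8, 0, 0, -0.5, 0, 0.7, 0, 0, -0.5, 0, 0.65, 0, 0, -0.5, 0, 0.65, 0, 0, -0.5, 0, 0.65]'

```text
time: 16.75
tool_pos: [0.5996, 0.0409, 0.291]
eef_rot: [180.0, 0.1, 165.1]
wrist_force: [0.1, 0.7, 0.6]
gripper_width: 0.0299
```

```bash
python3 st.py
```

```text
16.75 [0.5996 0.0409 0.291 ] [1.7997e+02 8.0000e-02 1.6505e+02] [0.14 0.67 0.63] [ 0.01  -0.036  0.028] 0.0299 [-0.000e+00 -4.915e+01  2.721e+01 -2.000e-02  0.000e+00  0.000e+00]
```

Call:
jog_arm --plan '[0, 0, 10, 0, 0.65, 0, 0, 25, 0, 0.65, 0, 0, 45, 0, 0.65, 0, 0, 65, 0, 0.65, 0, 0, 85, 0, 0.65, 0, 0, 100, 0, 0.65, 0, 0, 110, 0, 0.65, 0, 0, 110, 0, 0.65]'

```text
time: 17.55
tool_pos: [0.5999, 0.0409, 0.4025]
eef_rot: [179.9, 0.2, 165.1]
wrist_force: [0.8, 0.4, -0.6]
gripper_width: 0.0296
```

```bash
python3 st.py; python3 -c "
from h import *
cv2.imwrite('pics/l.png',read_camera('side')[:,:,::-1])"
```

```text
17.55 [0.5999 0.0409 0.4025] [179.94   0.22 165.06] [ 0.77  0.35 -0.62] [-0.025 -0.002 -0.04 ] 0.0296 [ -0.06 -49.66  25.12   0.42  -0.     0.  ]
```

View pics/l.png

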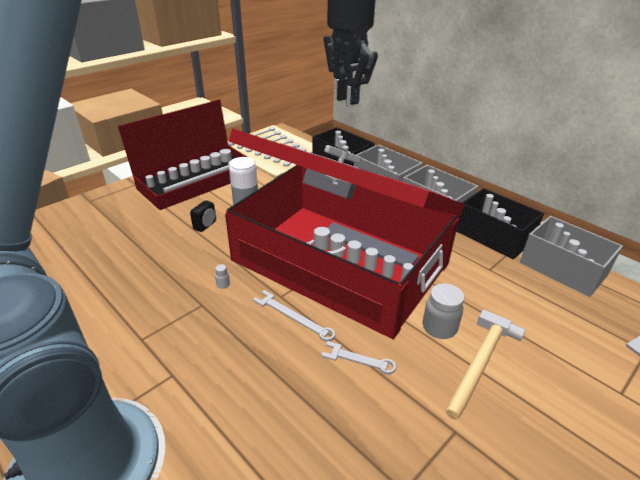

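The lid holds, with its corner still at (232,130). I'll swing the arm aside to check the handle angle from above.

Call:
jog_arm --plan '[-20, 40, 0, 0, 0.65, -40, 80, 0, 0, 0.65, -60, 120, 0, 0, 0.65, -80, 160, 0, 0, 0.65, -100, 200, 0, 0, 0.65, -120, 230, 0, 0, 0.65, -140, 260, 0, 0, 0.65, -140, 260, 0, 0, 0.65]'

```text
time: 18.4
tool_pos: [0.4564, 0.3039, 0.4]
eef_rot: [180.0, -0.1, 165.4]
wrist_force: [0.4, -1.2, 1.0]
gripper_width: 0.0296
```

```bash
python3 look.py m .56 .03 .30; python3 -c "
from h import *
im=read_camera('top');cv2.imwrite('pics/mt.png',im[100:320,130:500][:,:,::-1].repeat(2,0).repeat(2,1))"
```

```text
side 283 104
top 259 156
18.5 [0.4587 0.3012 0.3999] [-180.    -0.   165.2] [ 0.56 -0.28  0.28] [ 0.036 -0.032  0.002] 0.03010658591755368
```

View pics/m.png

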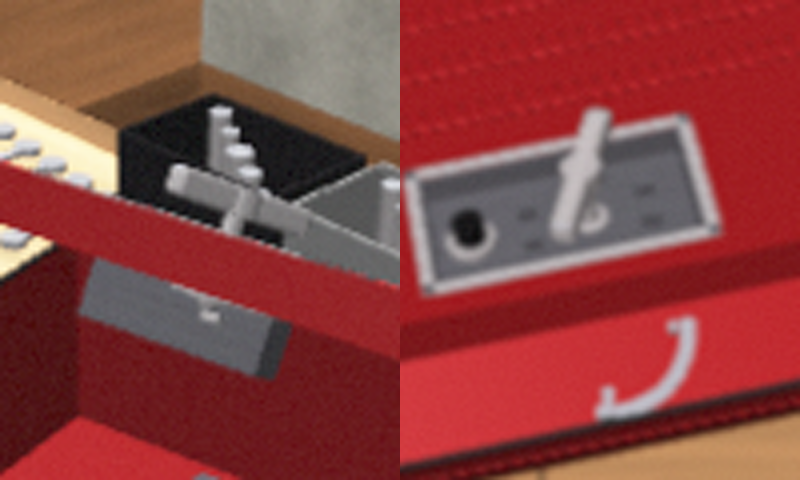

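View pics/mt.png

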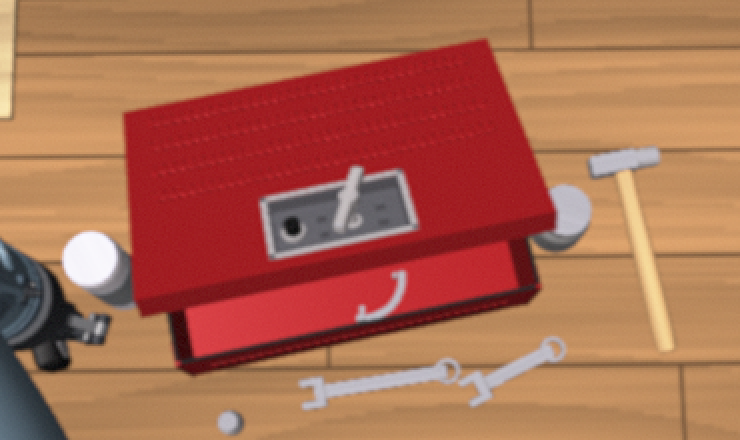

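In the top view the upper lid corners are at about (198,251) and (406,206), matching 0.53–0.54 rad. The handle is still turned steeply, and the wrenches, socket, can, jar and hammer are in their places. Handing in.

```bash
python3 -c "
from station import finish_job
print(finish_job())"
```

```text
the job is handed in; nothing more can be done
None
```

The chest is open and the job is handed in at about 18.6 s of the 72 s allowed.

- **Button:** I pressed it with about 5 N, and the T-handle popped out.
- **Handle:** I turned it counter-clockwise by about 1.17 rad in fine steps until I felt the stop. The moment peaked at 0.97 N m, about 0.64 above the drag and within the 1 N m limit. I eased off at once. My last small step went slightly past first contact before I read the rise.
- **Lid:** I raised it along its arc. The readings showed at most about 12.5 N of lift, against the 4 to 7 N stated. That was at the very start, and it was about 7 N or less once the lid was moving.

**Last checks:**
- With the arm moved clear, both cameras put the lid at about 0.53–0.54 rad, which means the front edge is up about 145 mm (13 cm needed).
- The lid stayed put after release, and the top view shows the handle still turned.
- The gripper carries no load, and by eye nothing around the chest has moved.

One disagreement: the heights I measured for the dish frame were 3–4 mm above the lid height given in the text. The bar (194 mm measured and expected) and the first contact with the button (about 172 mm) agreed with it.

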